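Set the stirrer's speed dial to the pinned line and start it

ROBOT

A 6-joint arm with a two-finger parallel gripper is mounted at the origin on a cart in front of the work surface, level with it; the furniture and walls round the work are solid. World frame = base frame: x ahead of the robot, y to its left, z up, the work surface at z = 0. Lengths are in mm, angles in rad, forces in N, time in s.
With the tool pointing down it reaches from about 275 to 750 mm from the base axis. Payload 10.2 kg.
Tool frame: the origin (TCP) lies between the finger pads; the fingertips stand 11 mm ahead of it and the grasp point (between the pads) lies 8 mm behind it (ctrl.nose_length is the distance from the TCP to the fingertips, in mm); x points along the fingers, y is the direction in which the jaws open and shut, and the axes are right-handed (so a half turn about x gives the same grasp; the last joint's range is limited). The gripper opens to 85 mm and grips with 20 to 120 N. Pads are 22 mm wide; open, the fingers measure 114 mm over their backs; the gripper's body (76 mm by 85 mm) begins 54 mm behind the grasp point. The pads swing forward as they close: fully open they stand 13 mm farther back than shut.
Start: joints at [-1.351, 0.313, 1.498, -0, 1.331, -0.223], TCP at [224.936, -474.378, 211.094] pointing down, gripper open.
Joint ranges: [-2.94, 2.94], [-0.97, 2.17], [0.19, 2.56], [-1.23, 4.37], [0.02, 3.11], [-2.88, 2.88]. Speed limits (rad/s): [2.39, 2.39, 3.01, 3.14, 3.14, 3.14].

INTERFACE

Orientations are given as a unit quaternion [w, x, y, z].
In Python, from rig import ctrl, capture, ticket gives the robot as it stands.
- The arm moves only by the tool step_arm, never from a script. Its argument "commands" is a list of rows, each a list of 2 entries, a list of its own where there are three numbers: the shift along the world's x, y, z normalised to -1 to 1, where 1 is 0.04 m, then the turn about the world's z normalised to -1 to 1, where 1 is 180 degrees. A call has 1 to 5 rows; each row shifts and turns the commanded pose from where the row before left it; what a row does not reach is not made up. A row lasts 1/10 s, in which the tool goes at most 50 mm and 8.59 degrees, less where a joint would pass 70% of its speed; a pose out of reach is approached as far as the arm can. A call with a number of a shift or a turn outside -1 to 1 is refused whole. A call with a gripper value outside its range is refused whole. "gripper" is the closure, from -1 (fully open) to 1 (shut), so that 0 is half open, set as the call begins (left out, the last holds). The fingers move at their own pace and stop on an object; "force" is the grip in N (left out, the last holds). Time passes only in rows, so rows that do not move let the fingers close. It gives the time, the measured TCP pose, the force and the opening at its end, in the units of the state.
- ctrl.sense(): the state, without advancing time (a new reading comes with each control period).
- capture(name): name is "side" or "top" or "wrist"; returns a dict with "image" (384x512x3 uint8, blue, green, red), "fov_y" (degrees; the focal length in pixels is half the picture's height over the tangent of half this angle, whatever the lens; pixels are square), "cx", "cy" (the principal point, pixels), "origin" and "orientation" of the camera in the world. Camera axes: x right, y down, z forward; pixel columns grow to the right and rows downward; lengths in mm; the calibration is good to about 2 mm. A picture is of the moment at which its call begins. There is no depth.
- ticket.finish_job(): hands the job in, once; it reports no verdict.
The state is a dict: "time_s": time; "joints": joint angles; "dq": joint speeds; "tau": joint torques, N m; "eef_pos": TCP position; "ee_rot": TCP orientation; "force": force on the tool from outside, world axes, zero at the start; "wrist_torque": the same for the moment, N m; "grip_width": opening from 0.0 (shut) to 1.0 (fully open).
Only numpy, scipy, OpenCV 4.12 (cv2) and the standard library are available. Lean on these libraries where they do the work, as an engineer would, in place of code of your own. Each camera call takes 0.05 s, during which the arm holds its last target.

TASK

Set the speed of the magnetic stirrer: with a fingertip, gently push the upright fin of its dial round until the white index line on the dial lines up with the long scale line marked by the standing pin (not the one marked by the flat stud). Leave the dial set there, then press the start button fully down with a fingertip and let it come back up. Nothing is to be pinched or picked up, and the jar on the stirrer, the amber bottle and the eyepiece stay where they stand.

Things in the scene. Friction and masses are not known exactly. Their poses are not given: they have to be found in the camera images.
- stirrer: fixed magnetic stirrer, white flat housing 270 (x) x 210 (y) mm, deck 50 mm above the desk; origin at the centre of its underside; x points from its front (robot side) to its back, z up. On the deck: dial axis at x -60, y +30 mm; start button at x -60, y -78 mm; at the back a plate 110 x 150 mm, top 60 mm above the desk, centred at x +73, y 0
- dial: round black speed dial, 92 mm in diameter; origin on its vertical axis at its underside, 57 mm above the desk; flat top 66 mm above the desk. Own x axis points along its white index line. Turns 2.5 rad each way from index along the stirrer's +x; friction 0.06 N m (about 2 N at the fin), no spring or detents: it stays where left. Pushes above 20 N are rough
- fin (a point): centre of the upright grey thumb fin on the dial, opposite the index line (own -x of the dial), 78 mm above the desk. The fin is radial, from 14 to 42 mm from the dial's axis, 12 mm thick, and rises 25 mm above the dial's flat top, to 91 mm above the desk; push on its flat side
- index (a point): point on the dial's index line produced out over the scale ring, 62 mm from the dial's axis and 57 mm above the desk; it turns with the dial. The dial is set when this point lies at the pin as seen from above
- scale: fixed aluminium scale ring round the dial, 136 mm in diameter, top 56 mm above the desk, short black lines every 10 degrees, two long lines at +70 and -70 degrees from its own x axis; origin on the dial's axis, 50 mm above the desk. Its angle differs from start to start, and the pin and the stud may change places
- pin: the standing dark steel pin on one of the two long scale lines, the target: 8 mm in diameter, 16 mm tall, fixed on the ring; origin at the centre of its foot, 62 mm from the dial's axis, 56 mm above the desk
- stud: the flat dark steel stud on the other long scale line, not the target: 13 mm in diameter, 3 mm tall, fixed; origin at the centre of its foot, 62 mm from the dial's axis
- start (a joint): travel of the round white spring start button: 0 up, 0.006 m fully down (about 5 N); it counts as pressed from 0.0045 m and springs back
- start_top (a point): centre of the top face of the start button (30 mm in diameter), 72 mm above the desk when up; moves with the button, which is pressed straight down 6 mm
- jar_mid (a point): centre, half-way up, of the loose empty glass jar on the stirrer's plate, 61 mm in diameter, 60 mm tall
- bottle_mid (a point): centre, half-way up, of the loose small amber bottle with white cap on the desk to the right of the stirrer, 41 mm in diameter, 82 mm tall
- eyepiece_mid (a point): half-way up the loose black microscope eyepiece that stands on the desk to the left of the stirrer, 45 mm in diameter, 61 mm tall

How it is judged:
By the outcome, as a careful person would: the job done as asked, in the order asked, and still so for the second after the job is handed in, with the robot touching nothing.
It also fails if it takes over 51 s, if anything falls off the work surface, if the arm or the gripper's body presses on something with over 40 N, if the wrist force passes 120 N, or if a joint passes its speed limit or range.

## Working session

There is one attempt and no reset: what is moved stays moved. The work goes in short steps, Python scripts to look and compute and a tool call to move; the robot and the scene stay as the last step left them, time stands still between calls to the robot, and variables do not carry over. Pictures are saved under pics/ and viewed, and the job is handed in when it is done.

Besides the shell and the picture viewer there is one more tool, called after "Request:" by a JSON object that holds its "api" and its "payload". step_arm: Moves the arm, as the interface text tells. Its arguments: {"type":"object","properties":{"commands":{"type":"array","items":{"type":"array"}},"gripper":{"type":"number"},"force":{"type":"number"}},"required":["commands"]}

```bash
ls; mkdir -p pics; cat > h.py <<'E'
import numpy as np,cv2
from scipy.spatial.transform import Rotation as R
def rot(q): return R.from_quat([q[1],q[2],q[3],q[0]]).as_matrix()
def ray(c,u,v):
    f=c['image'].shape[0]/2/np.tan(np.radians(c['fov_y'])/2)
    return np.array(c['origin']),rot(c['orientation'])@np.array([(u-c['cx'])/f,(v-c['cy'])/f,1])
def onz(c,u,v,z):
    o,d=ray(c,u,v); return o+d*(z-o[2])/d[2]
def proj(c,p):
    f=c['image'].shape[0]/2/np.tan(np.radians(c['fov_y'])/2)
    q=rot(c['orientation']).T@(np.array(p)-np.array(c['origin'])); return q[:2]/q[2]*f+[c['cx'],c['cy']]
E
python3 - <<'E'
from rig import ctrl,capture
import cv2,pickle
for n in ['top','side','wrist']:
    c=capture(n); cv2.imwrite(f'pics/{n}0.png',c['image']); pickle.dump(c,open(f'{n}0.pkl','wb'))
    print(n,c['fov_y'],c['cx'],c['cy'],c['origin'],c['orientation'])
print(ctrl.sense(),ctrl.nose_length)
E
```

```text
pics
top 47.40238767082762 255.09026061066396 192.6534835197081 [502.66898374  51.91229847 946.27354613] [ 0.03408471 -0.70375309  0.70852831 -0.03946459]
side 57.38091170074455 259.9372994016276 192.14964037105545 [152.45710415 715.37769537 416.24754687] [ 0.15472762 -0.22019275  0.8046129  -0.52931333]
wrist 71.62524809705042 252.44207171215533 193.4598923413688 [ 285.50494383 -445.60153409  373.660884  ] [ 0.11213868  0.83772578 -0.52962537 -0.07167566]
{'time_s': 0.15, 'joints': array([-1.35138261e+00,  3.13311831e-01,  1.49822848e+00, -4.18118154e-06,
        1.33101035e+00, -2.23435020e-01]), 'dq': array([ 0.00024555, -0.00150435, -0.00290346, -0.00114131,  0.00153259,
       -0.00066063]), 'tau': array([ 1.72807493e-03, -4.12370968e+01, -2.59796065e+01, -1.86016600e-04,
        3.24095694e-03, -3.36776520e-05]), 'eef_pos': array([ 224.8963353 , -474.16534941,  210.68431743]), 'ee_rot': array([-0.15495601, -0.6898423 , -0.15563343,  0.68984381]), 'force': array([-0.3991985 , -0.79119823,  0.03631037]), 'wrist_torque': array([-0.00800722, -0.01276351,  0.02281728]), 'grip_width': 1.0027337705201331} 11.0
```

View pics/top0.png

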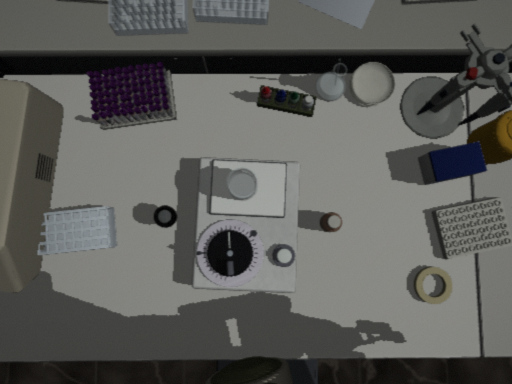

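View pics/side0.png

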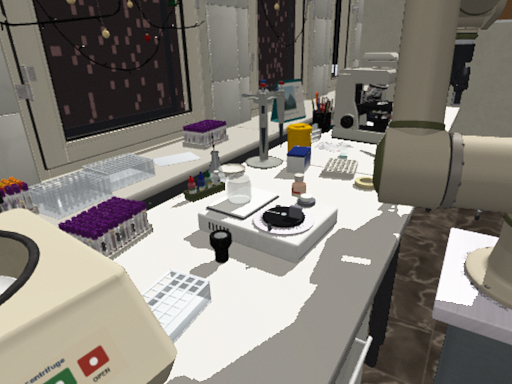

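```bash
python3 - <<'E'
import pickle,cv2,numpy as np
t=pickle.load(open('top0.pkl','rb'));s=pickle.load(open('side0.pkl','rb'))
a=cv2.resize(t['image'][150:300,180:350],None,fx=4.5,fy=4,interpolation=cv2.INTER_CUBIC)
a=cv2.resize(t['image'][200:300,185:305],None,fx=6,fy=6,interpolation=cv2.INTER_CUBIC)
b=cv2.resize(s['image'][180:250,220:340],None,fx=6,fy=6,interpolation=cv2.INTER_CUBIC)
cv2.imwrite('pics/t1.png',a);cv2.imwrite('pics/s1.png',b)
E
```

```text
(no output)
```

View pics/t1.png

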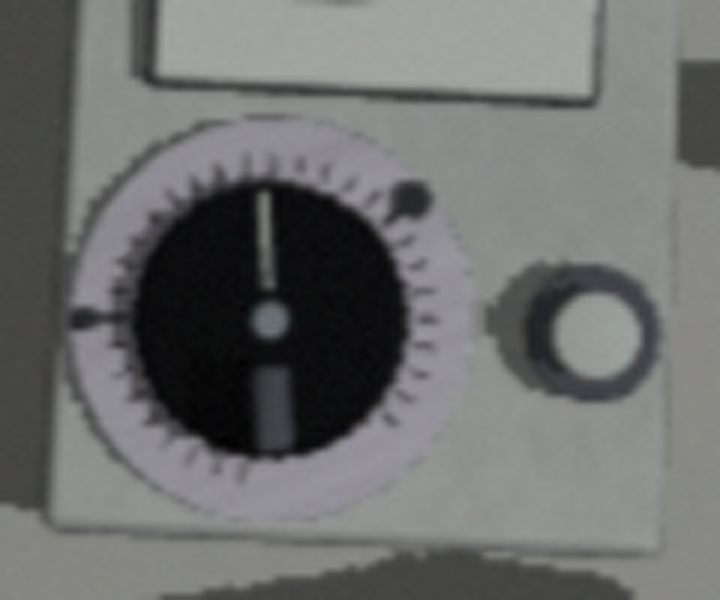

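View pics/s1.png

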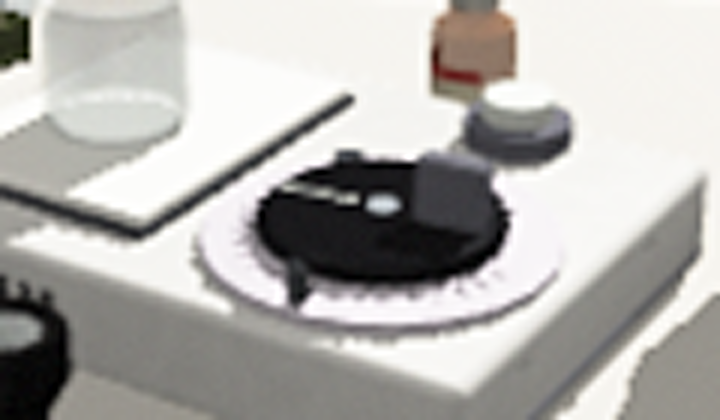

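The top view shows the dial hub at about crop (270,320), i.e. pixel (230,253). The index line points up (+x) and the fin points down. The narrow standing pin is at the left, crop (85,318), and the wide flat stud is at upper right, crop (411,198). The side view agrees: the tall pin is on the +y side.

```bash
python3 - <<'E'
import pickle,cv2,numpy as np
from h import *
t=pickle.load(open('top0.pkl','rb'));s=pickle.load(open('side0.pkl','rb'))
P=lambda u,v:(184.5+(u+.5)/6,199.5+(v+.5)/6)
S=lambda u,v:(219.5+(u+.5)/6,179.5+(v+.5)/6)
# triangulation
def tri(a,b):
    o1,d1=ray(t,*a);o2,d2=ray(s,*b)
    A=np.stack([d1,-d2],1);x=np.linalg.lstsq(A,o2-o1,rcond=None)[0]
    p,q=o1+x[0]*d1,o2+x[1]*d2
    return (p+q)/2,np.linalg.norm(p-q)
print('hub',tri(P(270,320),S(383,204)))
print('pintop',tri(P(78,317),S(295,264)))
print('btn',tri(P(597,336),S(522,98)))
print('stud',tri(P(411,196),S(348,157)))
print('fintop',tri(P(274,408),S(452,165)))
# ring outline fit
im=t['image'];hsv=cv2.cvtColor(im,cv2.COLOR_BGR2HSV)
dark=(cv2.cvtColor(im,cv2.COLOR_BGR2GRAY)<45).astype(np.uint8)
dark=cv2.morphologyEx(dark,cv2.MORPH_OPEN,np.ones((9,9)))
n,l,st,ce=cv2.connectedComponentsWithStats(dark)
for i in range(1,n):
    if abs(ce[i][0]-230)<8 and abs(ce[i][1]-253)<8:
        c=max(cv2.findContours((l==i).astype(np.uint8),0,1)[0],key=cv2.contourArea)
        (x,y),_,_=cv2.fitEllipse(c);print('dial',x,y,_,onz(t,x,y,64))
for n,uv,z in [('hub',P(270,320),66.5),('pin',P(80,318),71),('stud',P(411,197),59),('btn',P(597,336),72),('idxout',P(263,190),66),('idxin',P(271,288),66),('finout',P(276,448),91),('finin',P(272,370),91),('pinfootline',P(125,318),56),('stud line',P(390,218),56)]:
    print(n,onz(t,*uv,z).round(1))
h0=onz(t,*P(597,336),72)
# housing yaw: front edge
a,b=onz(t,*P(48,525),50),onz(t,*P(658,552),50);print('front',a,b,np.degrees(np.arctan2(*(a-b)[1::-1]))-90)
E
```

```text
hub (array([473.749312  ,  96.32698686,  67.52134655]), np.float64(0.8641293918032336))
pintop (array([475.15890331, 159.36586395,  71.56631949]), np.float64(1.2697744094277872))
btn (array([467.37908449, -12.1356119 ,  69.96976092]), np.float64(1.7340237031832226))
stud (array([514.33447013,  49.1375278 ,  57.85207116]), np.float64(1.3117462429087794))
fintop (array([446.67717344,  94.1829058 ,  88.8801642 ]), np.float64(0.0001333712023709251))
hub [474.1  96.6  66.5]
pin [475.4 159.1  71. ]
stud [514.6  49.5  59. ]
btn [468.2 -11.6  72. ]
idxout [517.1  98.9  66. ]
idxin [484.6  96.3  66. ]
finout [434.1  93.5  91. ]
finin [458.9  94.7  91. ]
pinfootline [474.8 145.8  56. ]
stud line [507.6  56.6  56. ]
front [405.94189167 171.93876877  50.        ] [395.40673146 -32.69643469  50.        ] -2.9471359840041202
```

```bash
python3 - <<'E'
from rig import ctrl
from h import *
print(rot(ctrl.sense()['ee_rot']).round(3))
E
```

```text
[[-0.     0.429 -0.904]
 [ 0.001 -0.904 -0.429]
 [-1.    -0.001 -0.   ]]
```

Request:
{"api": "step_arm", "payload": {"commands": [[[0,0,0],0.04]], "gripper": 1}}

```text
time_s: 0.25
eef_pos: [224.9, -474.3, 210.8]
ee_rot: [0.199, 0.679, 0.199, -0.679]
force: [0.9, -0.1, -0.3]
grip_width: 0.857
```

```bash
python3 - <<'E'
from rig import ctrl
from h import *
s=ctrl.sense();print(s['joints'],s['eef_pos'],s['grip_width']);print(rot(s['ee_rot']).round(3))
E
```

```text
[-1.35137909e+00  3.13208853e-01  1.49802226e+00 -1.28960831e-06
  1.33098508e+00 -3.50678747e-01] [ 224.91838044 -474.25237388  210.81466681] 0.8571839907684535
[[-0.     0.54  -0.842]
 [ 0.001 -0.842 -0.54 ]
 [-1.    -0.001 -0.   ]]
```

Request:
{"api": "step_arm", "payload": {"commands": [[[0.365,0.99,0],0.021],[[0.365,0.99,0],0.021],[[0.365,0.99,0],0.021],[[0.365,0.99,0],0.021],[[0.365,0.99,0],0.021]]}}

```text
time_s: 0.75
eef_pos: [298.1, -274.7, 211.0]
ee_rot: [0.308, 0.637, 0.308, -0.637]
force: [0.4, 0.4, 1.1]
grip_width: 0.006
```

Request:
{"api": "step_arm", "payload": {"commands": [[[0.365,0.99,0],0.021],[[0.365,0.99,0],0.021],[[0.365,0.99,0],0.021],[[0.365,0.99,0],0.021],[[0.365,0.99,0],0.021]]}}

```text
time_s: 1.25
eef_pos: [371.1, -76.7, 211.2]
ee_rot: [0.408, 0.577, 0.408, -0.577]
force: [0.2, -0.6, 0.2]
grip_width: -0.003
```

Request:
{"api": "step_arm", "payload": {"commands": [[[0.2,0.6,0],0.021],[[0.1,0.4,0],0.021],[[0,0,0],0.0]]}}

```text
time_s: 1.55
eef_pos: [383.0, -36.9, 211.0]
ee_rot: [0.446, 0.549, 0.446, -0.549]
force: [-0.9, -0.3, -0.1]
grip_width: 0.004
```

```bash
python3 - <<'E'
from rig import ctrl,capture
from h import *
import pickle
c=capture('wrist');cv2.imwrite('pics/w1.png',cv2.resize(c['image'],(768,576)));pickle.dump(c,open('w1.pkl','wb'))
s=ctrl.sense();print(s['joints'],s['eef_pos'],s['grip_width']);print(rot(s['ee_rot']).round(3))
for p in [(474,96.5,66),(475.4,159,72),(468,-11.6,72)]: print(proj(c,p))
E
```

```text
[-4.05810362e-01 -4.10547926e-03  1.87217580e+00 -1.78172433e-04
  1.27384107e+00 -1.95918032e-01] [382.8575986  -37.96884252 210.97326142] 0.0023006633667034325
[[-0.     0.978 -0.208]
 [-0.    -0.208 -0.978]
 [-1.    -0.     0.   ]]
[311.89902157  38.19441343]
[305.02380118 -35.8625788 ]
[321.99432579 143.54626232]
```

View pics/w1.png

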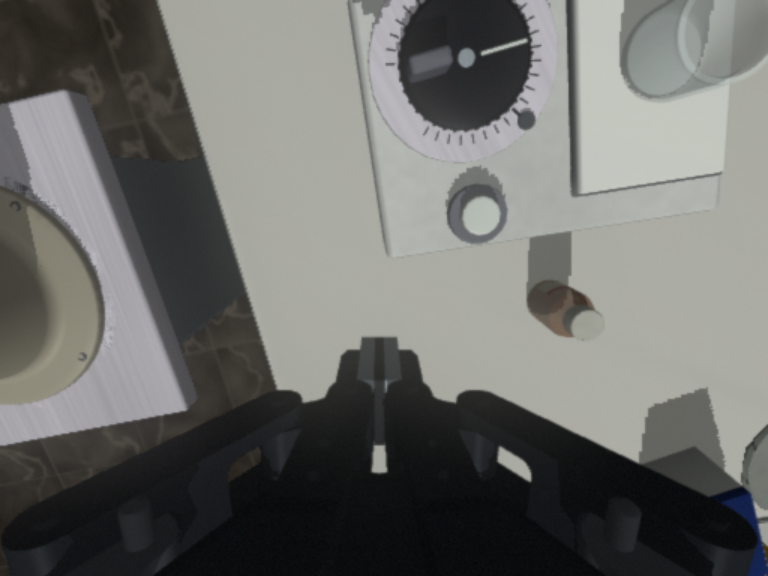

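The wrist view shows the button at (478,215) and the bottle and dial where the top view put them. I'm moving closer for a fuller look at the dial.

Request:
{"api": "step_arm", "payload": {"commands": [[[0.6,0.9,0],0.042],[[0.5,0.9,0],0.042],[[0.43,0.9,0],0],[[0,0,0],0]]}}

```text
time_s: 2.0
eef_pos: [445.1, 71.5, 210.7]
ee_rot: [0.513, 0.486, 0.514, -0.486]
force: [-0.6, 0.3, -0.6]
grip_width: 0.002
```

```bash
python3 - <<'E'
from rig import ctrl,capture
from h import *
import pickle
c=capture('wrist');cv2.imwrite('pics/w2.png',cv2.resize(c['image'],(768,576)));pickle.dump(c,open('w2.pkl','wb'))
s=ctrl.sense();print(s['joints'],s['eef_pos'],c['origin']);print(rot(s['ee_rot']).round(3))
for p in [(474,96.5,66),(475.4,159,72),(468,-11.6,72)]: print(proj(c,p)*1.5)
E
```

```text
[-1.05323105e-01  1.47145369e-01  1.70887326e+00 -2.30889195e-04
  1.28642665e+00 -1.58968495e-01] [444.39345302  69.90791681 210.68794455] [441.82083787 138.12220786 373.82618359]
[[-0.001  0.999  0.054]
 [-0.     0.054 -0.999]
 [-1.    -0.001  0.   ]]
[417.50663984 239.44631209]
[427.23623892 153.84351782]
[400.49342659 370.03148528]
```

View pics/w2.png

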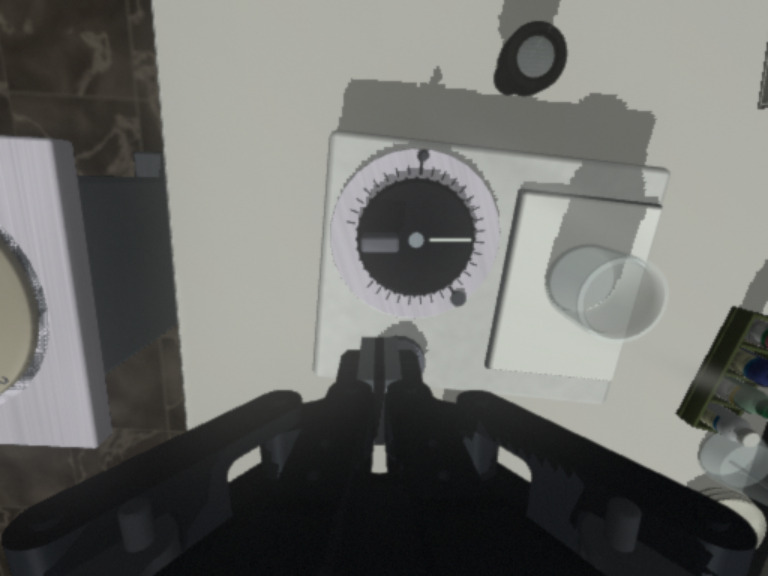

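```bash
python3 - <<'E'
import pickle
from h import *
c=pickle.load(open('w2.pkl','rb'))
a=c['image'][95:215,210:345];cv2.imwrite('pics/w2z.png',cv2.resize(a,None,fx=5,fy=5,interpolation=cv2.INTER_CUBIC))
E
```

```text
(no output)
```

View pics/w2z.png

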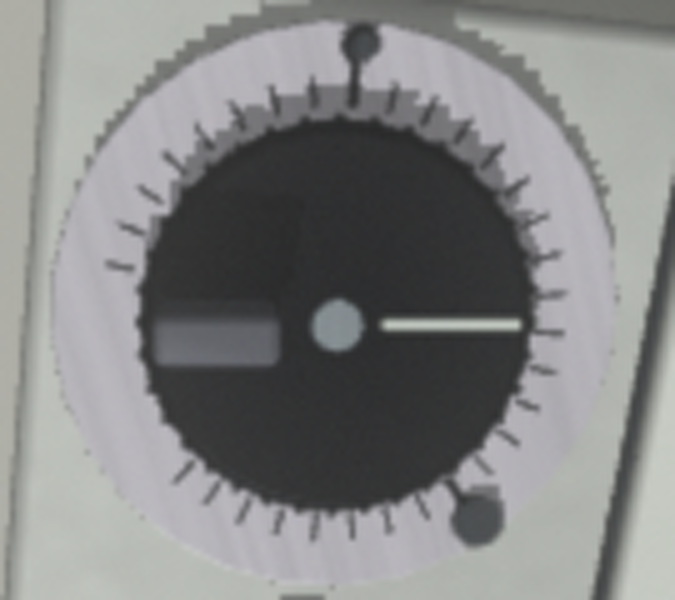

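```bash
python3 - <<'E'
import pickle
from h import *
c=pickle.load(open('w2.pkl','rb'))
g=lambda u,v,z:onz(c,209.5+(u+.5)/5,94.5+(v+.5)/5,z)
hub=g(338,325,67);pin=g(363,38,72);pf=g(358,60,56);pl=g(353,103,56);st=g(477,520,59);sl=g(455,485,56);i0=g(382,325,66);i1=g(520,324,66);f0=g(278,342,91);f1=g(156,342,91)
im=c['image']
A=lambda d:np.degrees(np.arctan2(d[1],d[0]))
for n,p in dict(hub=hub,pin=pin,pf=pf,pl=pl,st=st,sl=sl,i0=i0,i1=i1,f0=f0,f1=f1).items(): print(n,p.round(1),A(p-hub).round(1))
# ring by ellipse: lines 10deg ends
print(A(i1-i0),A(f0-f1),A(pf-pl))
E
```

```text
hub [472.6  96.6  67. ] 0.0
pin [472.6 159.2  72. ] 90.0
pf [473.4 155.5  56. ] 89.2
pl [473.1 146.1  56. ] 89.4
st [511.4  49.4  59. ] -50.6
sl [505.7  57.2  56. ] -50.0
i0 [482.9  97.   66. ] 2.4
i1 [514.8  99.   66. ] 3.3
f0 [457.7  95.5  91. ] -175.8
f1 [431.6  94.1  91. ] -176.5
3.558113403122633 3.1424519337971195 87.78354331893077
```

Pin is at 89.6°, index at about 3.4°, so the dial must turn about +86° counter-clockwise about centre (473, 96.6). Next I move over the +y side of the fin and descend.

Request:
{"api": "step_arm", "payload": {"commands": [[[0,0.6,0],0],[[-0.03,0.65,-0.5],0],[[0,0,-0.9],0],[[0,0,-0.6],0],[[0,0,-0.5],0]]}}

```text
time_s: 2.55
eef_pos: [442.4, 117.9, 109.8]
ee_rot: [0.512, 0.487, 0.513, -0.488]
force: [0.2, 1.1, 0.4]
grip_width: -0.002
```

Request:
{"api": "step_arm", "payload": {"commands": [[[0,0,-0.4],0],[[0,0,-0.2],0],[[0,0,0],0]]}}

```text
time_s: 2.85
eef_pos: [442.6, 118.5, 86.6]
ee_rot: [0.512, 0.487, 0.513, -0.487]
force: [-0.6, 0.5, 0.3]
grip_width: 0.001
```

```bash
cat > look.py <<'E'
import sys,pickle
from rig import ctrl,capture
from h import *
n=sys.argv[1]
s=ctrl.sense();print(s['time_s'],s['eef_pos'].round(2),s['force'].round(2))
ims=[]
for k,(y0,y1,x0,x1) in dict(top=(195,300,180,310),wrist=(60,250,130,370),side=(170,260,215,345)).items():
    c=capture(k);pickle.dump(c,open(f'{k}_{n}.pkl','wb'))
    cv2.imwrite(f'pics/{k}_{n}.png',cv2.resize(c['image'][y0:y1,x0:x1],(780,int(780*(y1-y0)/(x1-x0))) if k!='wrist' else (720,570),interpolation=cv2.INTER_CUBIC)[:600])
E
python3 look.py a
```

```text
2.85 [442.58 118.47  86.61] [-0.65  0.5   0.27]
```

View pics/wrist_a.png

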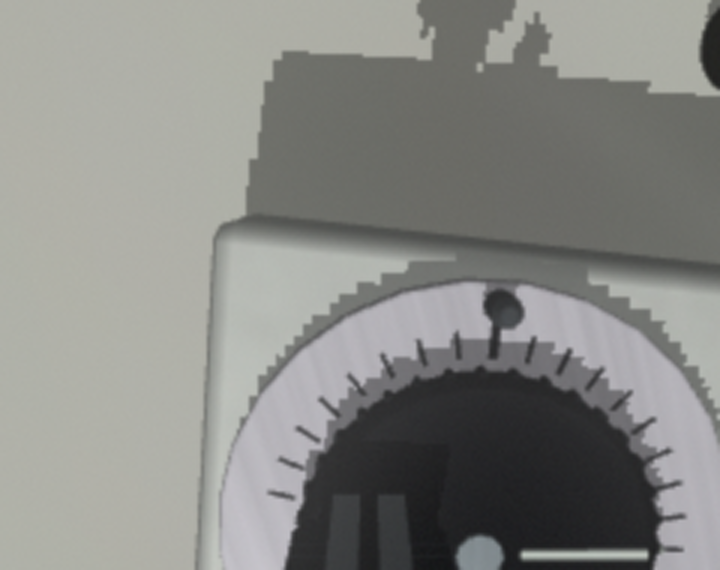

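View pics/side_a.png

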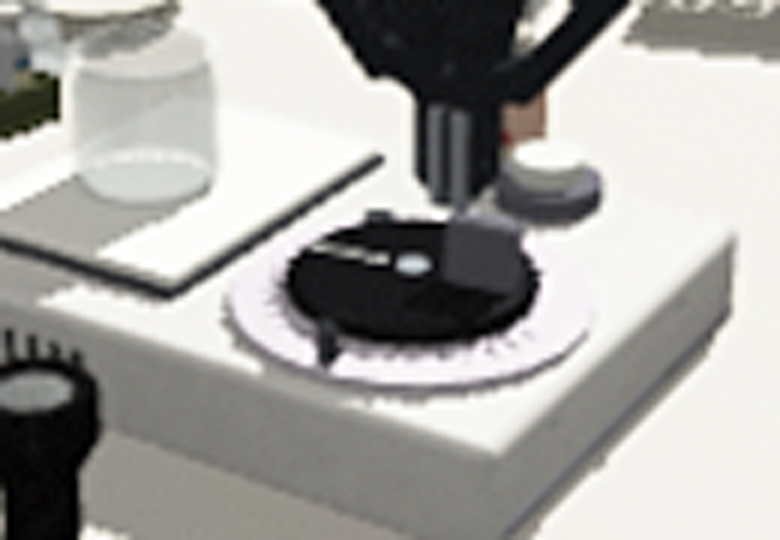

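```bash
python3 - <<'E'
import pickle
from h import *
c=pickle.load(open('side_a.pkl','rb'))
for p in [(442.6,118.5,75.6),(442.6,118.5,86.6),(446,95,91),(473,96.6,67)]: print((proj(c,p)-[215,170])*6)
c=pickle.load(open('top_a.pkl','rb'))
for p in [(442.6,118.5,75.6),(442.6,118.5,86.6),(446,95,91),(473,96.6,67)]: print((proj(c,p)-[180,195])*6)
E
```

```text
[458.69413918 284.99077213]
[459.30067309 256.9689662 ]
[480.33992627 218.41721842]
[410.76954279 263.49152992]
[229.2108398  445.98230958]
[226.60280702 448.38028235]
[298.63777929 438.08794202]
[297.3624456  350.89159391]
```

View pics/top_a.png

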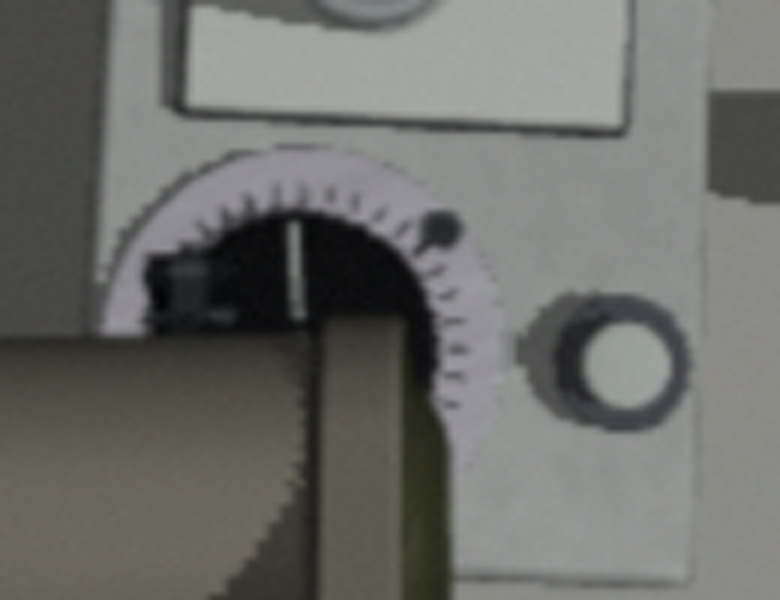

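```bash
python3 - <<'E'
import pickle
from h import *
c=pickle.load(open('side_a.pkl','rb'))
cv2.imwrite('pics/sa2.png',cv2.resize(cv2.convertScaleAbs(c['image'][140:240,260:320],alpha=2,beta=20),None,fx=6,fy=6,interpolation=cv2.INTER_NEAREST))
c=pickle.load(open('wrist_a.pkl','rb'));print(c['origin'])
cv2.imwrite('pics/wa2.png',cv2.resize(cv2.convertScaleAbs(c['image'],alpha=1.8,beta=20)[180:300,180:330],None,fx=5,fy=5,interpolation=cv2.INTER_NEAREST))
E
```

```text
[439.95991436 185.48820477 250.39597874]
```

View pics/sa2.png

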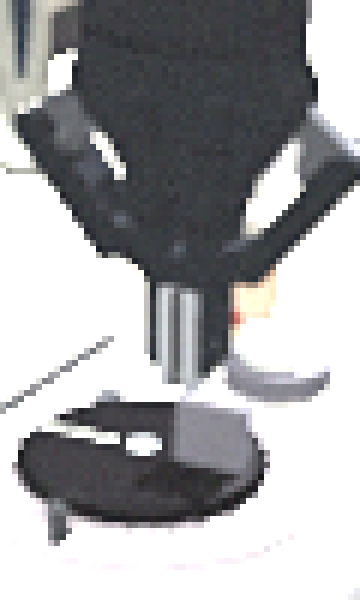

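View pics/wa2.png

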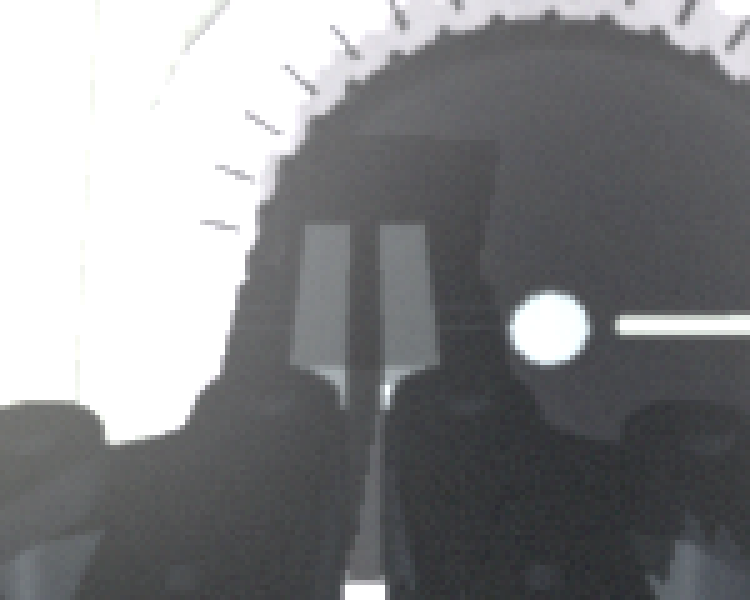

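```bash
python3 - <<'E'
import pickle
from h import *
c=pickle.load(open('wrist_a.pkl','rb'));s=pickle.load(open('side_a.pkl','rb'))
print(rot(c['orientation']).round(3))
for z in (75.6,86.6,100,110,120,140):
  for dy in (-11,0,11): print(z,dy,proj(c,(442.6,118.5+dy,z)).round(0),proj(s,(442.6,118.5+dy,z)).round(0))
# observed: finger tip pixel rays
o1,d1=ray(c,253,225);o2,d2=ray(s,291,204)
x=np.linalg.lstsq(np.stack([d1,-d2],1),o2-o1,rcond=None)[0];print(o1+x[0]*d1,o2+x[1]*d2)
E
```

```text
[[ 0.999  0.05   0.013]
 [ 0.052 -0.963 -0.264]
 [-0.     0.264 -0.965]]
75.6 -11 [251. 234.] [294. 215.]
75.6 0 [251. 220.] [291. 217.]
75.6 11 [252. 205.] [289. 220.]
86.6 -11 [250. 241.] [294. 211.]
86.6 0 [251. 226.] [292. 213.]
86.6 11 [252. 210.] [289. 215.]
100 -11 [250. 251.] [294. 205.]
100 0 [251. 234.] [292. 207.]
100 11 [252. 217.] [289. 209.]
110 -11 [250. 259.] [294. 201.]
110 0 [251. 241.] [292. 203.]
110 11 [252. 224.] [289. 205.]
120 -11 [250. 268.] [294. 196.]
120 0 [251. 250.] [292. 198.]
120 11 [252. 231.] [289. 200.]
140 -11 [250. 290.] [294. 188.]
140 0 [251. 270.] [292. 189.]
140 11 [252. 248.] [290. 191.]
[443.15601624 128.85614854 110.41435803] [440.13489416 127.03191763 111.08340396]
```

```bash
python3 - <<'E'
import pickle
from h import *
from rig import ctrl
c=pickle.load(open('wrist_a.pkl','rb'));s=pickle.load(open('side_a.pkl','rb'))
print(proj(c,(473,96.6,67)),proj(c,(473,159,72)), 'obs',(290,245),(130+503/3,60+308/3))
print(proj(s,(473,96.6,67)),'obs',(215+413/6,170+264/6))
st=ctrl.sense();print(st['joints'],st['grip_width'],ctrl.nose_length,[a for a in dir(ctrl) if a[0]!='_'])
E
```

```text
[290.16991375 245.00485467] [299.4299365 163.9604465] obs (290, 245) (297.66666666666663, 162.66666666666669)
[283.46159046 213.91525499] obs (283.8333333333333, 214.0)
[ 6.50080910e-03  3.16115881e-01  1.84948150e+00 -5.68831729e-05
  9.74586061e-01 -4.58310566e-02] 0.001419990080197673 11.0 ['PlanningError', 'nose_length', 'sense']
```

The side and wrist views both put the visible fingertip end near z≈110, not the nominal 76. I'll probe gently sideways toward the fin to see which is right.

Request:
{"api": "step_arm", "payload": {"commands": [[[0,-0.05,0],0],[[0,-0.05,0],0],[[0,-0.05,0],0],[[0,0,0],0]]}}

```text
time_s: 3.4
eef_pos: [443.0, 113.4, 87.2]
ee_rot: [0.513, 0.487, 0.513, -0.487]
force: [0.2, -0.2, -0.4]
grip_width: 0.0
```

Request:
{"api": "step_arm", "payload": {"commands": [[[0,-0.05,0],0],[[0,-0.05,0],0],[[0,-0.05,0],0],[[0,0,0],0]]}}

```text
time_s: 3.8
eef_pos: [442.9, 107.4, 87.1]
ee_rot: [0.513, 0.487, 0.513, -0.487]
force: [0.3, 0.6, 0.3]
grip_width: -0.001
```

```bash
python3 look.py b; python3 - <<'E'
import pickle
from h import *
c=pickle.load(open('side_b.pkl','rb'))
cv2.imwrite('pics/sb2.png',cv2.resize(cv2.convertScaleAbs(c['image'][140:240,260:320],alpha=2,beta=20),None,fx=6,fy=6,interpolation=cv2.INTER_NEAREST))
E
```

```text
3.8 [442.95 107.41  87.09] [0.33 0.59 0.33]
```

View pics/sb2.png

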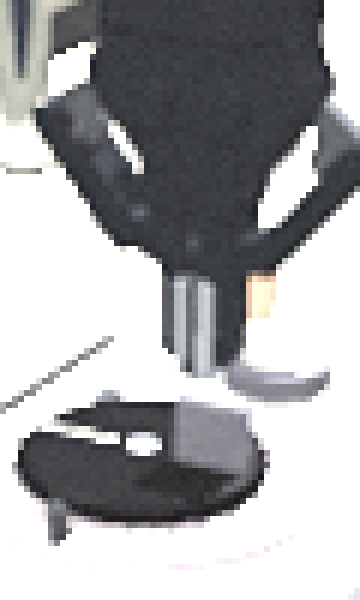

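View pics/top_b.png

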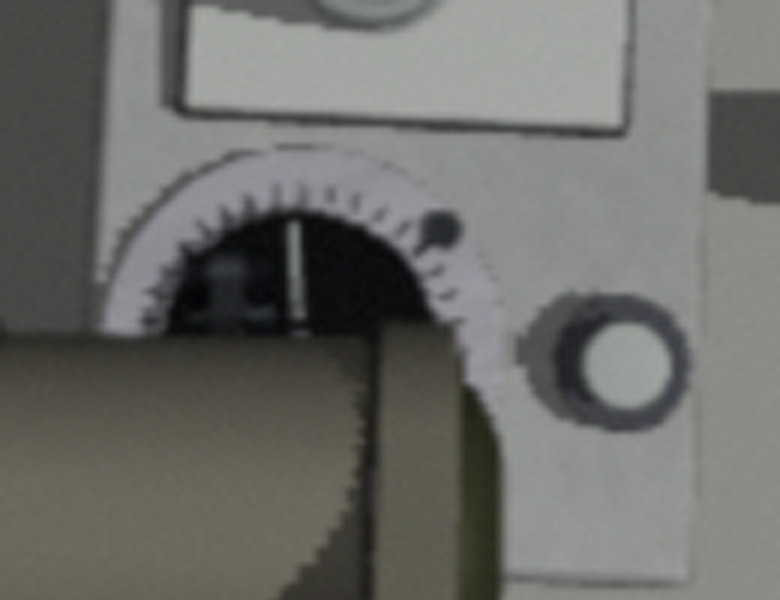

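The probe got no contact and the dial did not move, so the real fingertips do end about 33 mm higher than nominal. I'll back off, lower slowly while watching the force, and re-measure.

Request:
{"api": "step_arm", "payload": {"commands": [[[0,0.2,0],0],[[0,0.2,0],0],[[0,0,-0.1],0],[[0,0,-0.1],0],[[0,0,0],0]]}}

```text
time_s: 4.45
eef_pos: [442.5, 123.6, 78.4]
ee_rot: [0.513, 0.486, 0.513, -0.487]
force: [-0.7, -0.8, -1.1]
grip_width: -0.002
```

Request:
{"api": "step_arm", "payload": {"commands": [[[0,0,-0.05],0],[[0,0,-0.05],0],[[0,0,-0.05],0],[[0,0,0],0]]}}

```text
time_s: 4.85
eef_pos: [442.8, 123.6, 72.8]
ee_rot: [0.513, 0.486, 0.513, -0.487]
force: [-0.4, -0.1, -0.3]
grip_width: 0.002
```

```bash
cat > tip.py <<'E'
import sys,pickle
from h import *
n=sys.argv[1]
c=pickle.load(open(f'side_{n}.pkl','rb'))
cv2.imwrite(f'pics/s2{n}.png',cv2.resize(cv2.convertScaleAbs(c['image'][150:240,250:330],alpha=2,beta=20),None,fx=6,fy=6,interpolation=cv2.INTER_NEAREST))
E
python3 look.py c; python3 tip.py c
```

```text
4.85 [442.81 123.56  72.83] [-0.42 -0.11 -0.31]
```

View pics/s2c.png

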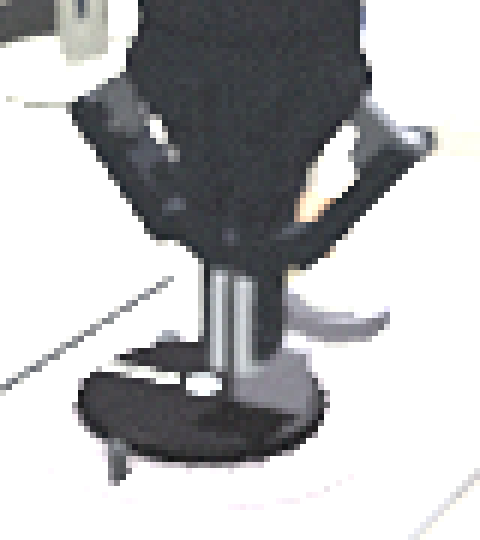

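Request:
{"api": "step_arm", "payload": {"commands": [[[0,0,-0.1],0],[[0,0,-0.1],0],[[0,0,-0.1],0],[[0,0,-0.1],0],[[0,0,0],0]]}}

```text
time_s: 5.5
eef_pos: [442.6, 123.6, 56.5]
ee_rot: [0.513, 0.486, 0.513, -0.487]
force: [-0.2, 0.3, 0.5]
grip_width: 0.003
```

Request:
{"api": "step_arm", "payload": {"commands": [[[0,0,-0.05],0],[[0,0,0],0]]}}

```text
time_s: 5.7
eef_pos: [442.9, 123.6, 55.0]
ee_rot: [0.513, 0.486, 0.513, -0.487]
force: [-0.1, 0.2, -0.5]
grip_width: 0.001
```

```bash
python3 look.py d; python3 tip.py d
```

```text
5.7 [442.88 123.61  54.95] [-0.05  0.2  -0.49]
```

View pics/s2d.png

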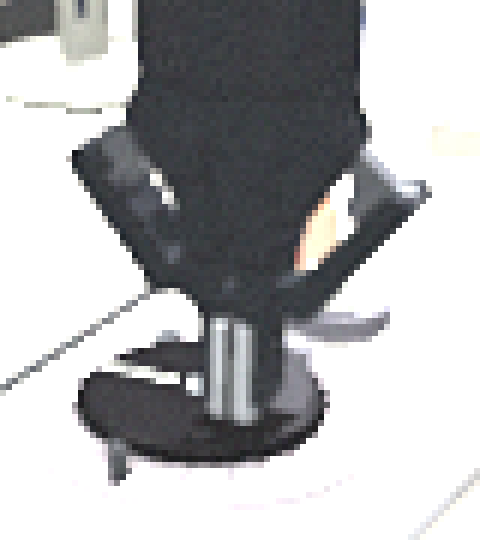

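View pics/wrist_d.png

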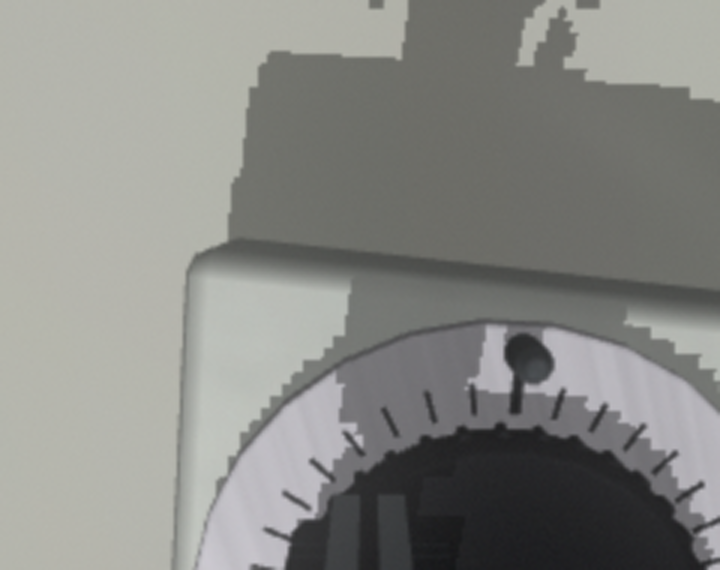

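The tip now appears at about z 78, 13 mm below the fin's top, with no contact. Computing the arc steps.

```bash
cat > arc.py <<'E'
import numpy as np
C=np.array([473,96.6])
def P(f,r=30,t=17):
    f=np.radians(f);return C+r*np.array([np.cos(f),np.sin(f)])-t*np.array([-np.sin(f),np.cos(f)])
E
python3 - <<'E'
from arc import *
print(P(183.4))
F=np.arange(183.4,271,5)
for a,b in zip(F,F[1:]): print(round(b,1),P(b).round(1),((P(b)-P(a))/40).round(3))
E
```

```text
[442.04459681 111.79088587]
188.4 [440.8 109. ] [-0.03  -0.069]
193.4 [439.9 106.2] [-0.024 -0.071]
198.4 [439.2 103.3] [-0.018 -0.073]
203.4 [438.7 100.3] [-0.011 -0.074]
208.4 [438.5  97.3] [-0.005 -0.075]
213.4 [438.6  94.3] [ 0.002 -0.075]
218.4 [438.9  91.3] [ 0.008 -0.075]
223.4 [439.5  88.3] [ 0.015 -0.074]
228.4 [440.4  85.5] [ 0.021 -0.072]
233.4 [441.5  82.7] [ 0.027 -0.07 ]
238.4 [442.8  80. ] [ 0.033 -0.067]
243.4 [444.4  77.4] [ 0.039 -0.064]
248.4 [446.2  75. ] [ 0.045 -0.061]
253.4 [448.1  72.7] [ 0.05  -0.056]
258.4 [450.3  70.6] [ 0.054 -0.052]
263.4 [452.7  68.8] [ 0.059 -0.047]
268.4 [455.2  67.1] [ 0.063 -0.042]
```

Request:
{"api": "step_arm", "payload": {"commands": [[[0,-0.1,0],0],[[0,-0.1,0],0],[[0,-0.04,0],0],[[0,-0.03,0],0],[[0,0,0],0]]}}

```text
time_s: 6.35
eef_pos: [443.0, 112.6, 55.1]
ee_rot: [0.513, 0.487, 0.513, -0.487]
force: [-0.3, -0.2, -0.5]
grip_width: -0.0
```

Request:
{"api": "step_arm", "payload": {"commands": [[[-0.03,-0.07,0],0.028],[[-0.03,-0.07,0],0.028],[[-0.02,-0.075,0],0.028],[[0,0,0],0]]}}

```text
time_s: 6.75
eef_pos: [439.7, 104.2, 55.1]
ee_rot: [0.573, 0.415, 0.573, -0.415]
force: [0.2, -1.0, 0.2]
grip_width: -0.002
```

```bash
python3 look.py e; python3 tip.py e
```

```text
6.75 [439.72 104.19  55.12] [ 0.17 -1.04  0.2 ]
```

View pics/s2e.png

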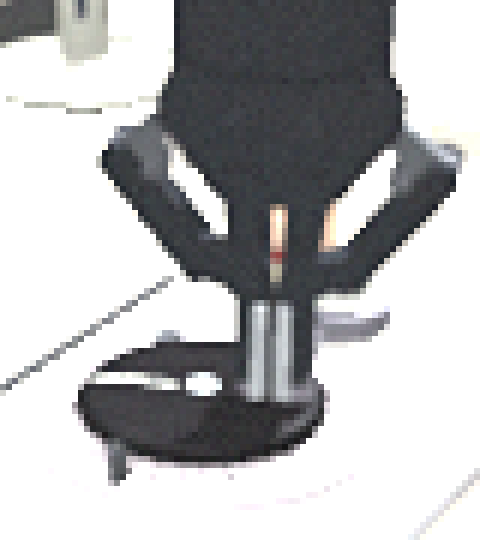

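View pics/top_e.png

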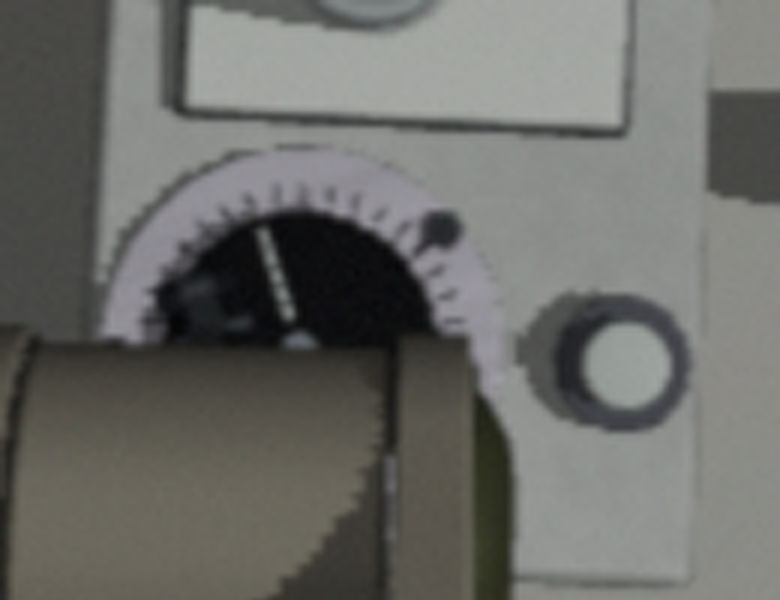

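The index has turned about 13° in the right direction with low force, so I'm continuing along the arc.

Request:
{"api": "step_arm", "payload": {"commands": [[[-0.015,-0.08,0],0.028],[[-0.01,-0.078,0],0.028],[[0,-0.075,0],0.028],[[0.008,-0.075,0],0.028],[[0.015,-0.075,0],0.028]]}}

```text
time_s: 7.4
eef_pos: [439.5, 89.2, 55.1]
ee_rot: [0.649, 0.279, 0.65, -0.279]
force: [0.2, 2.9, 0.4]
grip_width: 0.004
```

Request:
{"api": "step_arm", "payload": {"commands": [[[0.02,-0.072,0],0.028],[[0.027,-0.07,0],0.028],[[0.033,-0.067,0],0.028],[[0.039,-0.064,0],0.028],[[0,0,0],0]]}}

```text
time_s: 7.9
eef_pos: [444.3, 78.0, 55.0]
ee_rot: [0.688, 0.162, 0.688, -0.162]
force: [-0.5, 1.0, 0.7]
grip_width: 0.001
```

```bash
python3 look.py f; python3 - <<'E'
from rig import ctrl
from h import *
r=rot(ctrl.sense()['ee_rot']);print(180+np.degrees(np.arctan2(r[1,1],r[0,1])))
from arc import P
print(P(243.4))
E
```

```text
7.9 [444.31  78.04  55.01] [-0.51  0.98  0.74]
243.38343120400333
[444.36660534  77.38727739]
```

View pics/top_f.png

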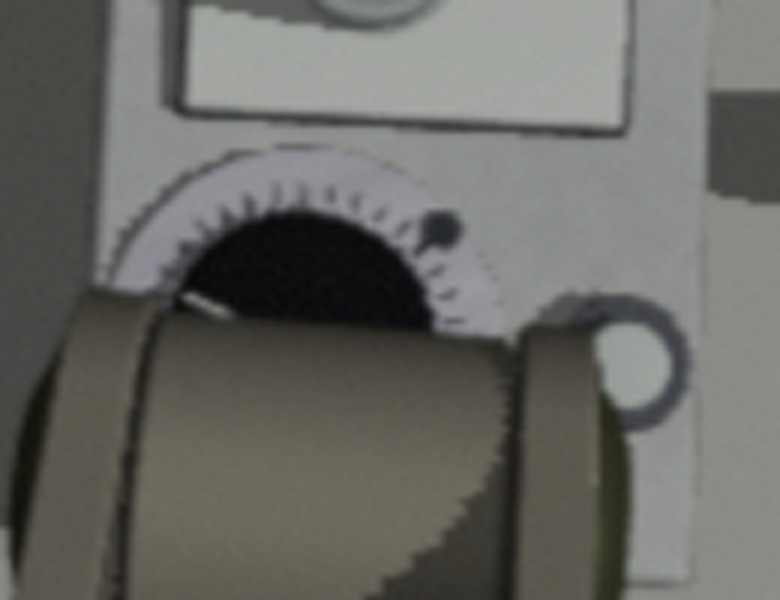

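View pics/side_f.png

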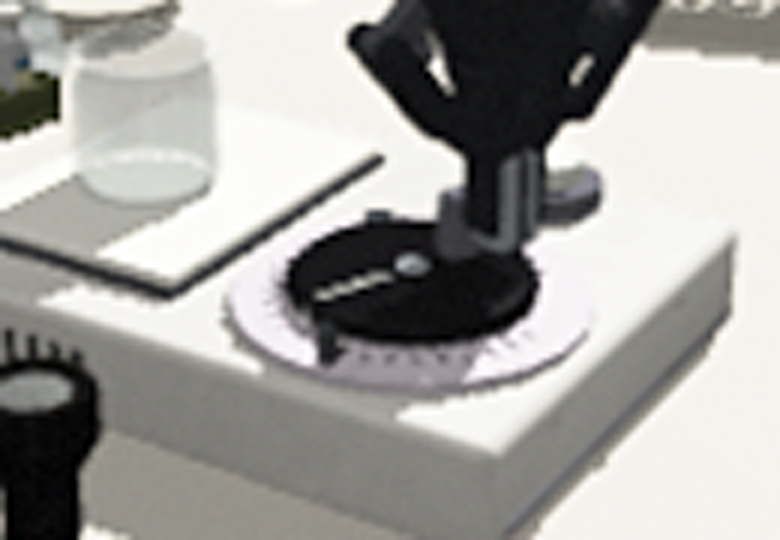

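```bash
cat > idx.py <<'E'
import sys,pickle
from h import *
c=pickle.load(open(f'side_{sys.argv[1]}.pkl','rb'))
g=cv2.cvtColor(c['image'],cv2.COLOR_BGR2GRAY)
# dial region: world points on dial top r 13..44
C=np.array([473,96.6])
pts=[]
H,W=g.shape
for v in range(190,245):
  for u in range(255,310):
    p=onz(c,u,v,66);d=p[:2]-C;r=np.hypot(*d)
    if 13<r<41: pts.append((g[v,u],np.degrees(np.arctan2(d[1],d[0]))%360,r,p[0],p[1]))
P=np.array(pts)
a=float(sys.argv[2])  # expected angle
m=(abs(P[:,1]-a)<20)
th=(P[m,0].max()+np.median(P[m,0]))/2
b=P[m&(P[:,0]>np.median(P[m,0])+15)]
w=b[:,0]-np.median(P[m,0])
cen=(b[:,3:]*w[:,None]).sum(0)/w.sum()
cov=((b[:,3:]-cen).T*w)@(b[:,3:]-cen);ev,V=np.linalg.eigh(cov)
print('n',len(b),'cen',cen,'angle by centroid',np.degrees(np.arctan2(*(cen-C)[::-1])),'by axis',np.degrees(np.arctan2(V[1,1],V[0,1])),ev)
E
python3 idx.py a 3; python3 idx.py f 60
```

```text
n 12 cen [500.10931355  98.19446887] angle by centroid 3.3660465040553658 by axis -176.27489686454663 [ 1207.21667032 99766.48954216]
n 21 cen [486.33530317 120.44054173] angle by centroid 60.77935679005772 by axis 66.49959132498456 [ 5759.42934188 97739.67450629]
```

Request:
{"api": "step_arm", "payload": {"commands": [[[0.045,-0.06,0],0.028],[[0.05,-0.056,0],0.028],[[0.054,-0.052,0],0.028],[[0.059,-0.047,0],0.028],[[0,0,0],0]]}}

```text
time_s: 8.55
eef_pos: [452.6, 69.4, 55.0]
ee_rot: [0.706, 0.039, 0.706, -0.039]
force: [-1.1, 0.9, 0.7]
grip_width: 0.0
```

```bash
python3 look.py g; python3 idx.py g 80;python3 tip.py g
```

```text
8.55 [452.62  69.43  54.98] [-1.15  0.89  0.71]
n 17 cen [476.60367338 124.44751001] angle by centroid 82.62648058852047 by axis 83.52888767582868 [ 2410.26013478 71541.5926783 ]
```

View pics/side_g.png

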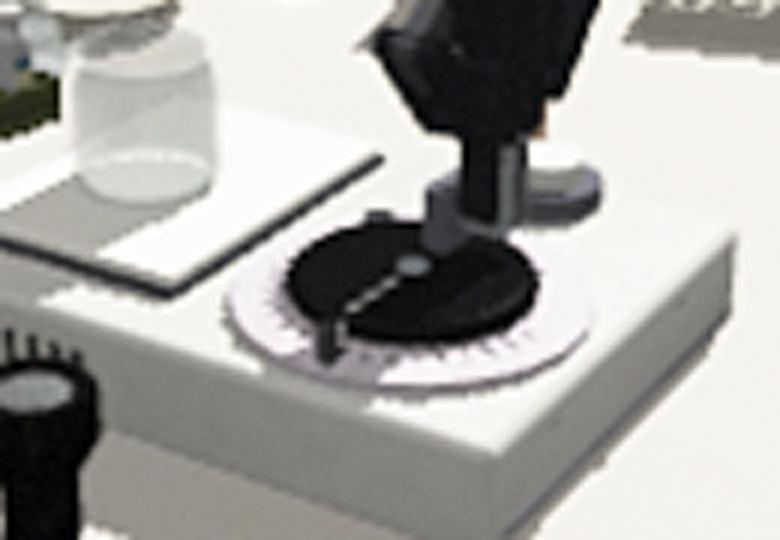

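View pics/wrist_g.png

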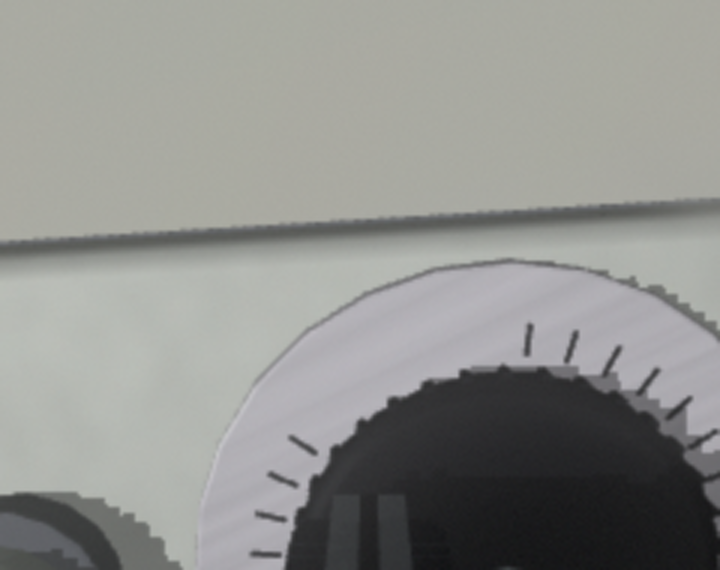

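Index is at 82.7°. I'll nudge about 5.5° more.

Request:
{"api": "step_arm", "payload": {"commands": [[[0.03,-0.022,0],0.014],[[0.035,-0.022,0],0.015],[[0,0,0],0],[[0,0,0],0]]}}

```text
time_s: 9.1
eef_pos: [455.1, 67.8, 55.0]
ee_rot: [0.707, 0.008, 0.707, -0.008]
force: [-2.7, 1.3, -0.6]
grip_width: 0.004
```

```bash
python3 look.py i; python3 idx.py i 87
```

```text
9.1 [455.11  67.75  55.02] [-2.71  1.29 -0.58]
n 21 cen [474.07262951 124.29898687] angle by centroid 87.78235747220221 by axis 89.98395093696001 [ 3575.61052667 64266.96830691]
```

Request:
{"api": "step_arm", "payload": {"commands": [[[-0.1,0,0],0],[[-0.2,0.05,0],0],[[0,0,0.5],0],[[0,0,1],0],[[-0.5,0,1],0]]}}

```text
time_s: 9.75
eef_pos: [423.6, 69.5, 156.3]
ee_rot: [0.707, 0.007, 0.707, -0.007]
force: [-0.7, 0.5, 0.2]
grip_width: 0.0
```

Request:
{"api": "step_arm", "payload": {"commands": [[[-0.5,0,1],0],[[-0.5,0,0.3],0],[[0,0,0],0]]}}

```text
time_s: 10.05
eef_pos: [382.5, 69.8, 208.9]
ee_rot: [0.709, 0.006, 0.705, -0.007]
force: [0.3, -0.1, -0.4]
grip_width: -0.003
```

```bash
python3 look.py j; python3 idx.py j 88; python3 - <<'E'
import pickle
from h import *
c=pickle.load(open('wrist_j.pkl','rb'))
u,v=proj(c,(473,96.6,62)).astype(int);print(u,v)
cv2.imwrite('pics/wj_full.png',cv2.resize(c['image'],(768,576)))
E
```

```text
10.05 [382.49  69.77 208.92] [ 0.3  -0.12 -0.41]
n 21 cen [474.11790216 124.07297557] angle by centroid 87.66986435663775 by axis 89.92325710316264 [  7329.15764842 127442.87304807]
274 247
```

View pics/wj_full.png

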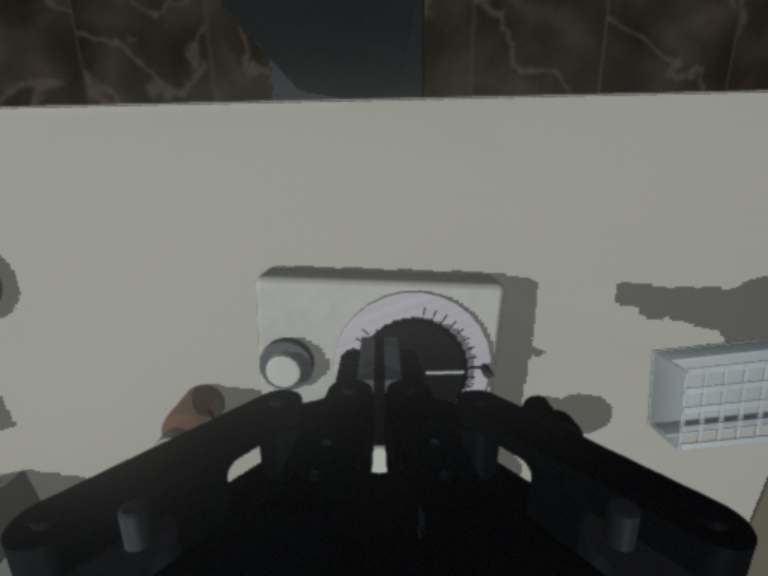

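View pics/top_j.png

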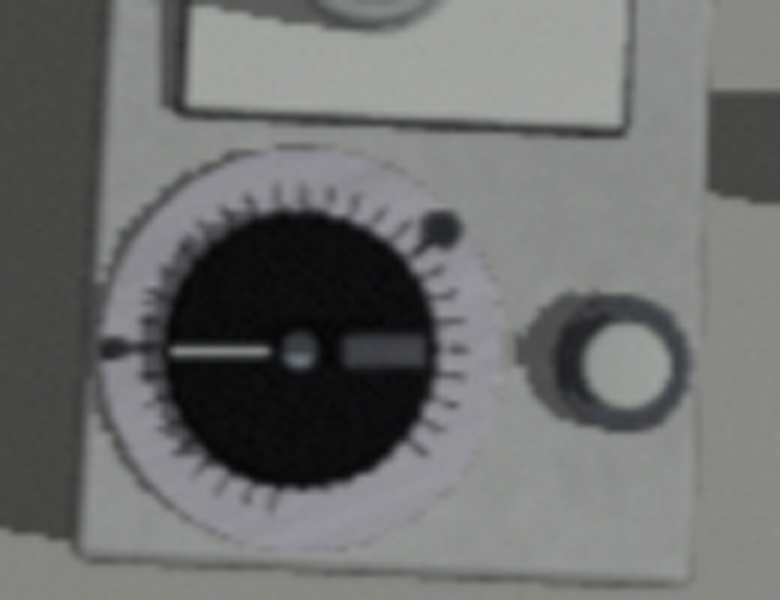

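```bash
python3 - <<'E'
import pickle
from h import *
c=pickle.load(open('top_j.pkl','rb'));w=pickle.load(open('wrist_j.pkl','rb'))
cv2.imwrite('pics/tj.png',cv2.resize(c['image'][230:276,190:260],None,fx=11,fy=11,interpolation=cv2.INTER_CUBIC))
cv2.imwrite('pics/wj.png',cv2.resize(w['image'][220:275,250:340],None,fx=8,fy=8,interpolation=cv2.INTER_CUBIC))
E
```

```text
(no output)
```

View pics/tj.png

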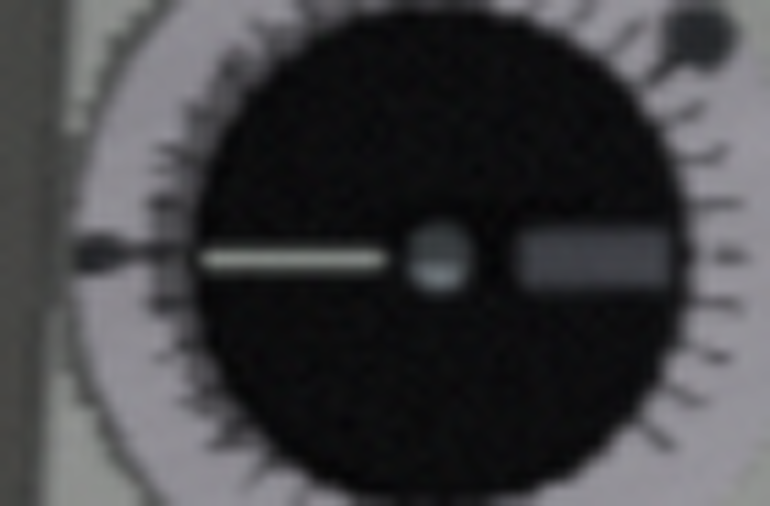

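View pics/wj.png

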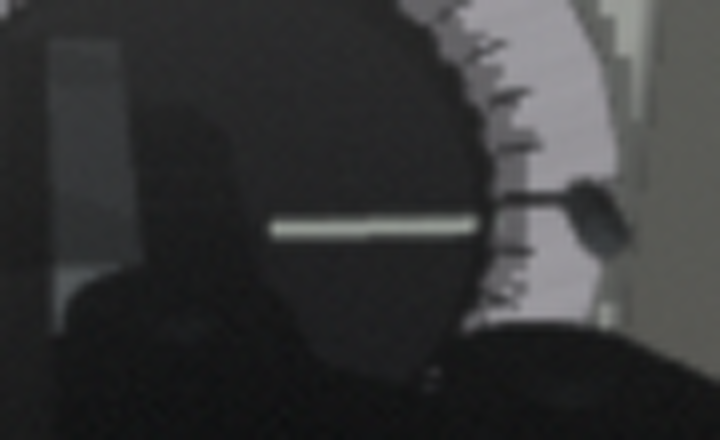

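```bash
python3 - <<'E'
import pickle
from h import *
c=pickle.load(open('top_j.pkl','rb'));w=pickle.load(open('wrist_j.pkl','rb'))
A=lambda d:np.degrees(np.arctan2(d[1],d[0]))
T=lambda u,v,z:onz(c,189.5+(u+.5)/11,229.5+(v+.5)/11,z)
W=lambda u,v,z:onz(w,249.5+(u+.5)/8,219.5+(v+.5)/8,z)
i0,i1=T(385,258,66),T(205,259,66);p=T(92,252,72);l=T(150,251,56);s=T(699,37,59);f0=T(520,257,91);f1=T(668,258,91)
hub=T(440,260,67)
ww=[('i0',W(272,230,66)),('i1',W(475,225,66)),('linein',W(505,198,56)),('lineout',W(562,198,56)),('pinfoot',W(578,200,56)),('pintop',W(612,242,72))]
for n,q in [('hub',hub),('i0',i0),('i1',i1),('pin',p),('line',l),('stud',s),('f0',f0),('f1',f1)]+ww:
  print(n,q.round(1),[A(q-np.array([x,96.6,0])).round(1) for x in (473,474)])
print(A(i1-i0),A(f0-f1),A(ww[1][1]-ww[0][1]))
E
```

```text
hub [473.6  96.6  67. ] [np.float64(2.8), np.float64(175.9)]
i0 [474.  106.6  66. ] [np.float64(84.4), np.float64(90.0)]
i1 [474.1 139.2  66. ] [np.float64(88.6), np.float64(89.9)]
pin [475.6 159.   72. ] [np.float64(87.6), np.float64(88.5)]
line [475.3 150.3  56. ] [np.float64(87.6), np.float64(88.7)]
stud [513.6  49.4  59. ] [np.float64(-49.3), np.float64(-50.0)]
f0 [474.8  81.3  91. ] [np.float64(-83.3), np.float64(-87.0)]
f1 [474.4  55.3  91. ] [np.float64(-88.0), np.float64(-89.4)]
i0 [472.6 107.3  66. ] [np.float64(92.0), np.float64(97.3)]
i1 [472.4 139.2  66. ] [np.float64(90.8), np.float64(92.2)]
linein [472.8 146.1  56. ] [np.float64(90.3), np.float64(91.4)]
lineout [473.  155.3  56. ] [np.float64(90.0), np.float64(91.0)]
pinfoot [473.4 157.9  56. ] [np.float64(89.7), np.float64(90.6)]
pintop [472.6 159.1  72. ] [np.float64(90.4), np.float64(91.3)]
89.89285257210476 89.1934777572534 90.47288580696403
```

Top and wrist views suggest the index may be 0.5–1.3° past the pin. I'll take one closer, unobstructed wrist view to settle it.

Request:
{"api": "step_arm", "payload": {"commands": [[[0.9,0.2,0],0],[[0.9,0.2,0],0],[[0.9,0.2,-0.3],0],[[0.75,0.07,-0.6],0],[[0,0,-0.6],0]]}}

```text
time_s: 10.7
eef_pos: [523.8, 96.5, 144.0]
ee_rot: [0.707, 0.007, 0.707, -0.007]
force: [-1.0, 0.5, -1.2]
grip_width: -0.002
```

Request:
{"api": "step_arm", "payload": {"commands": [[[0,0,-0.6],0],[[0,0,0],0],[[0,0,0],0]]}}

```text
time_s: 11.0
eef_pos: [521.5, 96.4, 122.8]
ee_rot: [0.707, 0.007, 0.708, -0.007]
force: [0.3, 0.3, 0.5]
grip_width: 0.001
```

```bash
python3 - <<'E'
from rig import ctrl,capture
from h import *
import pickle
c=capture('wrist');pickle.dump(c,open('w3.pkl','wb'));print(ctrl.sense()['eef_pos'],c['origin'])
u,v=proj(c,(473,96.6,62)).astype(int);print(u,v)
cv2.imwrite('pics/w3.png',cv2.resize(c['image'],(768,576)))
E
```

```text
[521.89039314  96.39282836 123.68476781] [455.28557027  97.80426287 285.90767969]
251 143
```

View pics/w3.png

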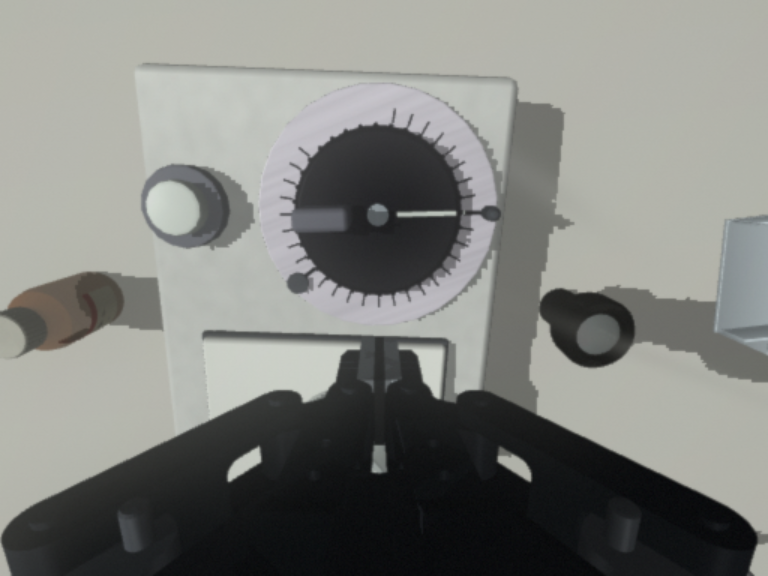

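```bash
python3 - <<'E'
import pickle
from h import *
w=pickle.load(open('w3.pkl','rb'))
cv2.imwrite('pics/w3z.png',cv2.resize(w['image'][115:170,240:340],None,fx=8,fy=8,interpolation=cv2.INTER_CUBIC))
cv2.imwrite('pics/w3s.png',cv2.resize(w['image'][165:205,180:230],None,fx=12,fy=12,interpolation=cv2.INTER_CUBIC))
E
```

```text
(no output)
```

View pics/w3z.png

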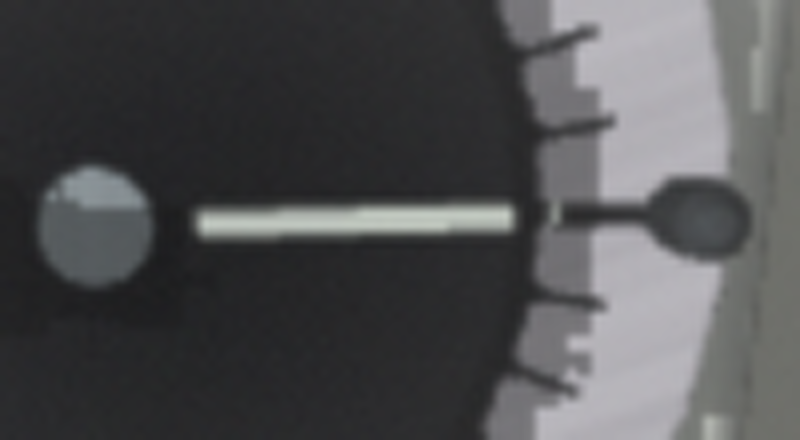

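View pics/w3s.png

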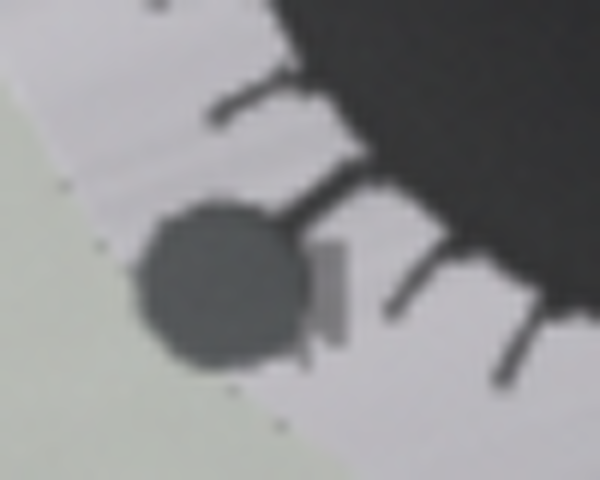

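```bash
python3 - <<'E'
import pickle
from h import *
w=pickle.load(open('w3.pkl','rb'))
A=lambda d:np.degrees(np.arctan2(d[1],d[0]))
W=lambda u,v,z:onz(w,239.5+(u+.5)/8,114.5+(v+.5)/8,z)
S=lambda u,v,z:onz(w,179.5+(u+.5)/12,164.5+(v+.5)/12,z)
i0,i1=W(197,224,66),W(515,218,66)
L={'hub':W(95,226,67),'i0':i0,'i1':i1,'lin':W(562,214,56),'lout':W(645,213,56),'pintop':W(705,218,72),'foot':W(675,214,56),'stud':S(222,284,59),'sl':S(350,175,56)}
for n,q in L.items(): print(n,q.round(1))
d=(i1-i0)[:2];d/=np.hypot(*d)
for n in ('lin','lout','foot','pintop'):
  e=L[n][:2]-i0[:2];print(n,'lateral offset from index line',round(d[0]*e[1]-d[1]*e[0],2),'along',round(e@d,1))
print(A(i1-i0))
# other ring lines neighbours: mean of +-10,20 deg inner/outer ends
for u,v in [(612,121),(602,303),(592,32),(572,390)]:
  q=W(u,v,56);print(q.round(1),A(q-L['hub']).round(1),A(q-np.array([473.2,96.6,0])).round(1))
E
```

```text
hub [472.2  96.7  67. ]
i0 [472.3 107.1  66. ]
i1 [472.3 139.4  66. ]
lin [472.8 146.3  56. ]
lout [472.8 155.1  56. ]
pintop [472.2 157.1  72. ]
foot [473.  158.3  56. ]
stud [511.3  48.9  59. ]
sl [503.9  58.3  56. ]
lin lateral offset from index line -0.45 along 39.2
lout lateral offset from index line -0.51 along 48.0
foot lateral offset from index line -0.67 along 51.2
pintop lateral offset from index line 0.12 along 50.0
89.98431576810536
[463.2 151.2  56. ] 99.4 100.3
[482.3 150.9  56. ] 79.5 80.5
[454.2 148.7  56. ] 109.1 110.1
[491.6 148.1  56. ] 69.3 70.3
```

The close view puts the index about 0.5 mm (~0.6°) past the scale-line centre. That is well aligned, so I'm leaving the dial and moving on to the start button.

Request:
{"api": "step_arm", "payload": {"commands": [[[-0.4,-0.8,0],0],[[-0.4,-0.8,0],0],[[-0.4,-0.8,0],0],[[-0.15,-0.3,0],0],[[0,0,0],0]]}}

```text
time_s: 11.55
eef_pos: [467.6, -12.7, 124.2]
ee_rot: [0.708, 0.007, 0.706, -0.008]
force: [-0.0, 0.5, -0.4]
grip_width: 0.001
```

Request:
{"api": "step_arm", "payload": {"commands": [[[0,0,-0.5],0],[[0,0,-0.5],0],[[0,0,-0.3],0],[[0,0,0],0]]}}

```text
time_s: 11.95
eef_pos: [467.3, -10.5, 70.3]
ee_rot: [0.706, 0.007, 0.708, -0.006]
force: [-0.2, 0.4, -0.3]
grip_width: 0.002
```

```bash
python3 look.py k; python3 tip.py k; python3 idx.py k 89
```

```text
11.95 [467.31 -10.48  70.28] [-0.16  0.37 -0.33]
n 18 cen [473.92323698 123.40812147] angle by centroid 88.02758708786286 by axis 88.98236033072693 [ 2829.42193618 63741.29637311]
```

View pics/side_k.png

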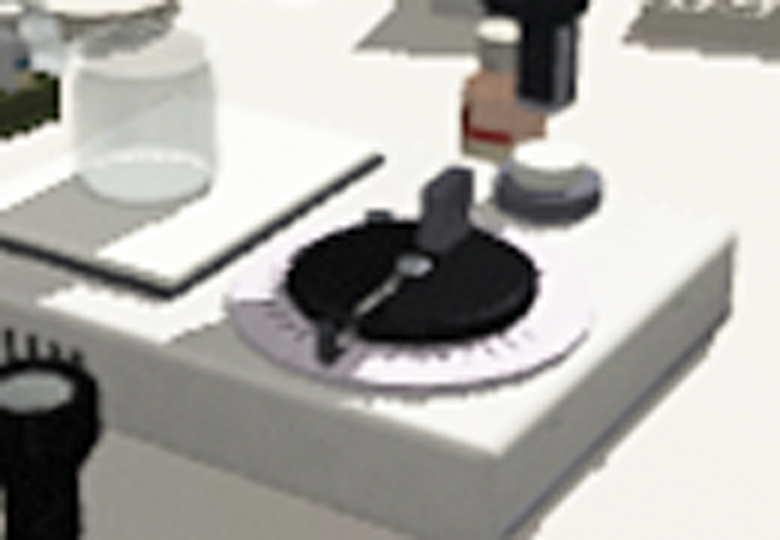

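Request:
{"api": "step_arm", "payload": {"commands": [[[0,0,-0.2],0],[[0,0,-0.2],0],[[0,0,-0.05],0],[[0,0,0],0],[[0,0,0],0]]}}

```text
time_s: 12.6
eef_pos: [467.4, -11.6, 53.1]
ee_rot: [0.707, 0.007, 0.707, -0.007]
force: [0.3, -0.8, -0.5]
grip_width: -0.003
```

Request:
{"api": "step_arm", "payload": {"commands": [[[0,0,-0.05],0],[[0,0,-0.05],0],[[0,0,0],0],[[0,0,0],0]]}}

```text
time_s: 13.0
eef_pos: [467.6, -11.7, 49.3]
ee_rot: [0.707, 0.007, 0.707, -0.007]
force: [1.1, -0.3, 2.7]
grip_width: -0.0
```

Request:
{"api": "step_arm", "payload": {"commands": [[[0,0,-0.05],0],[[0,0,0],0]]}}

```text
time_s: 13.2
eef_pos: [467.6, -11.7, 47.1]
ee_rot: [0.707, 0.007, 0.707, -0.007]
force: [1.4, -0.5, 4.9]
grip_width: 0.001
```

Request:
{"api": "step_arm", "payload": {"commands": [[[0,0,-0.05],0],[[0,0,0],0]]}}

```text
time_s: 13.4
eef_pos: [467.7, -11.7, 45.7]
ee_rot: [0.707, 0.007, 0.707, -0.007]
force: [-1.0, -0.1, 10.8]
grip_width: -0.004
```

Request:
{"api": "step_arm", "payload": {"commands": [[[0,0,-0.04],0],[[0,0,0],0]]}}

```text
time_s: 13.6
eef_pos: [467.8, -11.7, 45.4]
ee_rot: [0.708, 0.006, 0.707, -0.007]
force: [-7.4, 1.8, 28.8]
grip_width: -0.002
```

Force rose smoothly from about 2.7 to 5 N and then jumped at the stop, so the button is bottomed. Releasing.

Request:
{"api": "step_arm", "payload": {"commands": [[[0,0,0.04],0],[[0,0,0],0]]}}

```text
time_s: 13.8
eef_pos: [467.7, -11.7, 45.7]
ee_rot: [0.707, 0.007, 0.707, -0.007]
force: [-2.2, 0.3, 10.9]
grip_width: -0.002
```

```bash
python3 look.py l
```

```text
13.8 [467.67 -11.7   45.71] [-2.15  0.31 10.9 ]
```

Request:
{"api": "step_arm", "payload": {"commands": [[[0,0,0.1],0],[[0,0,0.3],0],[[0,0,1],0],[[0,0,1],0],[[0,0,1],0]]}}

```text
time_s: 14.45
eef_pos: [466.5, -11.3, 182.8]
ee_rot: [0.707, 0.007, 0.708, -0.007]
force: [1.3, -0.3, 0.5]
grip_width: -0.003
```

Request:
{"api": "step_arm", "payload": {"commands": [[[-0.8,-0.8,0.5],0],[[-0.8,-0.8,0],0],[[-0.4,-0.8,0],0],[[0,0,0],0],[[0,0,0],0]]}}

```text
time_s: 14.95
eef_pos: [387.0, -107.7, 201.3]
ee_rot: [0.707, 0.007, 0.707, -0.007]
force: [0.5, 0.1, -0.3]
grip_width: 0.002
```

```bash
python3 look.py m; python3 idx.py m 89
```

```text
14.95 [ 386.95 -107.66  201.29] [ 0.49  0.14 -0.3 ]
n 21 cen [474.11109727 124.03384051] angle by centroid 87.68073266215576 by axis 89.8362529004926 [  7430.54117702 128805.70786958]
```

View pics/side_l.png

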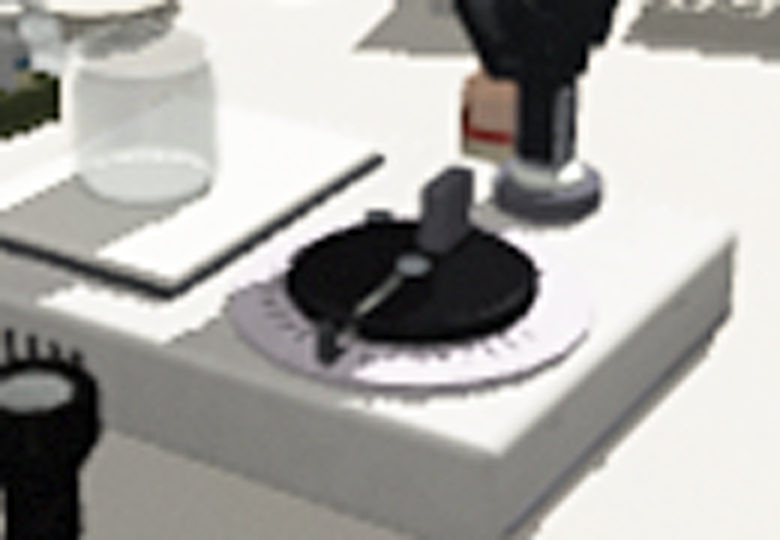

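View pics/side_m.png

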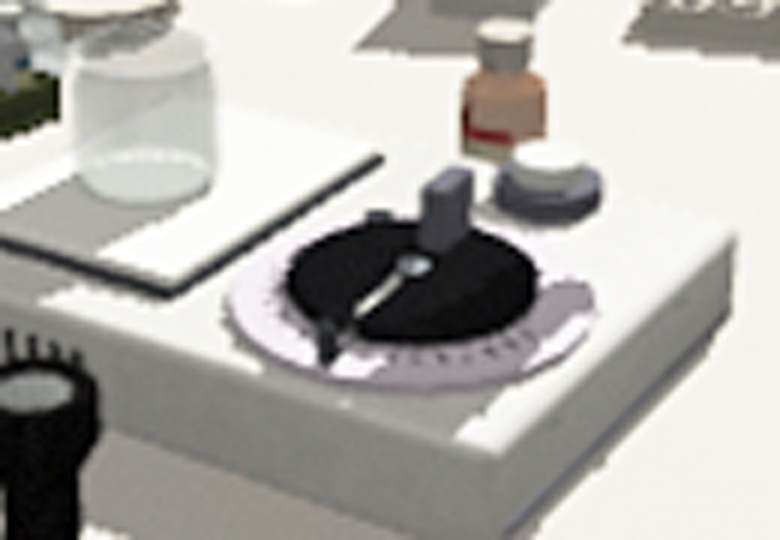

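View pics/top_m.png

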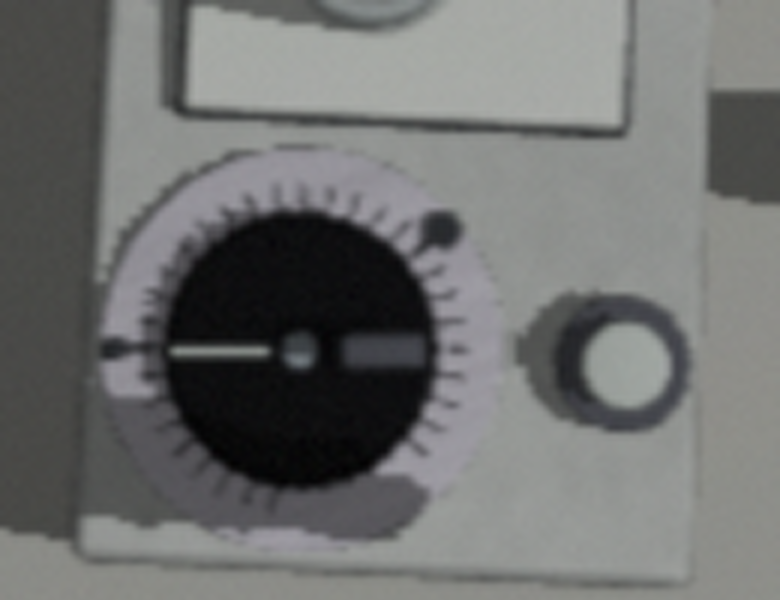

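The dial is still on the pin. The button was seen sunk under the fingertip and is back up, and the jar, bottle and eyepiece look undisturbed.

```bash
python3 -c "
from rig import ticket
print(ticket.finish_job())"
```

```text
the job is handed in; nothing more can be done
None
```

I set the dial to the standing pin and then pressed and released the start button, and the job is handed in at about 15 s of the 51 s allowed.

- **Dial:** I pushed the fin about 86° counter-clockwise with the shut fingertips; readings during the push stayed around 3 N or less. In the closest wrist view the index line sat about 0.5 mm, or 0.6°, past the pin's scale line. The top view and an earlier wrist view put it 0.5–1.3° past. The coarser side view read 87.7° or 89.9°, depending on the method, against about 89.5° for the pin. I left it there. The top and side views after the press showed it unchanged.
- **Start button:** it was pressed to its stop. The force climbed to about 5 N and then jumped to 29 N at the bottom. A side picture shows it sunk under the fingertip, and later pictures show it back up.
- **Loose objects:** the jar, bottle and eyepiece look undisturbed in the last side picture. I judged this by eye and did not measure it.
- **Disagreement with the text:** the shut fingertips ended about 23 mm behind the TCP, toward the gripper body, instead of 11 mm ahead. I found this in two views and confirmed it with a contact-free probe, then set the heights to match.

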